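Take the washed stack apart and set each thing on its own place

TASK

Take the stack on the marble shelf apart and set each piece down in the middle of its own place: the pestle standing on its thick end on the square tile, the small white bowl on the round cork mat, the skewer holder in the metal saucer, and the lunch box on the acacia board, lengthwise along it. Keep every piece upright all the way, and leave the little salt jar and the spice tin where they are.

Things in the scene. Friction and masses are not known exactly. Their poses are not given: they have to be found in the camera images.
- lunchbox: closed pink plastic lunch box, a rigid block 170 long (own x) x 62 wide (own y) x 50 high, with a small white latch at its +x end that sticks out 6 mm; base of the stack, stands on the marble. Origin: centre of the underside (latch not counted). Up to 0.45 kg. The bowl stands on one half of its top and the skewer holder on the other; either may be at the latch end
- bowl: small white ceramic bowl, 62 outside diameter at the rim, 44 high, walls 4; outside upright from 18 above the foot to the rim, tapering to 50 diameter at the foot; inner floor 6 above the foot. Starts on the lunch box, about 47 mm from its centre. Origin: centre of the underside, z up
- pestle: white ceramic pestle, 112 high, stands upright on its flat thick end (32 diameter up to 26 above the foot, foot face 30), neck 20 diameter at 50 above the foot, swelling slowly to 26 at 100 above the foot. Starts standing inside the bowl. Origin: centre of the foot, z up along it
- holder: empty stainless skewer holder, a plain upright open cup of 46 outside diameter, 75 high, wall 3. Starts on the lunch box, about 49 mm from its centre. Origin: centre of the underside, z up
- board: thin acacia board lying fixed on the marble, 220 long (own x) x 110 wide x 8 thick, with a 50 mm tongue at its +x end. Origin: centre of the underside of the rectangle without the tongue
- mat: round cork mat, 100 diameter, 5 thick, fixed on the marble. Origin: centre of the underside
- tile: square terracotta tile, 90 x 90, 8 thick, fixed on the marble. Origin: centre of the underside
- saucer: shallow round aluminium saucer, 100 outside diameter, rim 12 high, inner floor 5 above its underside and about 84 across, fixed on the marble. Origin: centre of the underside
- saltjar: small glass salt jar with aluminium cap, 40 diameter, 45 high, loose on the marble; to be left alone. Origin: centre of the underside
- tin: small plain steel spice tin, 40 diameter, 40 high, loose on the marble; to be left alone. Origin: centre of the underside

How it is judged (in metres and radians):
At the end, for the whole second after the job is handed in: Pestle on tile, bowl on mat, holder in saucer, each within 12 mm of the middle; lunch box on board within 15 mm of the rectangle's middle and 0.17 rad of its length, either way round; each at its place's height within 4 mm, tilted under 0.12 rad, at rest (horizontal distance between pestle and tile below 0.012 m and z of pestle in the frame of tile between 0.004 and 0.012 m and angle between each of pestle, bowl, holder, lunchbox's own z axis and vertical below 0.12 rad and linear speed of each of pestle, bowl, holder, lunchbox below 0.02 m/s and horizontal distance between bowl and mat below 0.012 m and z of bowl in the frame of mat between 0.001 and 0.009 m and horizontal distance between holder and saucer below 0.012 m and z of holder in the frame of saucer between 0.001 and 0.009 m and horizontal distance between lunchbox and board below 0.015 m and z of lunchbox in the frame of board between 0.004 and 0.012 m and angle between the x axis of lunchbox and the x axis of board, either way round below 0.17 rad); the robot touches nothing.
It fails at once if salt jar or spice tin pushed more than 20 mm or tipped over (distance of any of saltjar, tin from where it was at the start of the episode above 0.02 m or angle between any of saltjar, tin's own z axis and vertical above 0.5 rad).
It fails at once if a piece of the stack tipped over (more than 0.7 rad from upright) (angle between any of pestle, bowl, holder, lunchbox's own z axis and vertical above 0.7 rad).
It also fails if it takes over 128 s, if anything falls off the work surface, if the arm or the gripper's body presses on something with over 40 N, if the wrist force passes 120 N, or if a joint passes its speed limit or range.

ROBOT

A 6-joint arm with a two-finger parallel gripper is mounted at the origin on the work surface. World frame = base frame: x ahead of the robot, y to its left, z up, the work surface at z = 0. Lengths are in m, angles in degrees, forces in N, time in s.
With the tool pointing down it reaches from about 0.35 to 0.975 m from the base axis. Payload 4.9 kg.
Tool frame: the origin (TCP) lies midway between the tips of the shut fingers; the grasp point (between the pads) lies 19 mm behind it (bot.tcp_to_grasp is the distance from the TCP to the grasp point, in m); z points along the fingers, y is the line along which they close (so a half turn about z gives the same grasp; the last joint's range is limited). The gripper opens to 85 mm and grips with 20 to 120 N. Pads are 22 mm wide; open, the fingers measure 114 mm over their backs; the gripper's body (76 mm by 85 mm) begins 54 mm behind the grasp point. The pads swing forward as they close: fully open they stand 13 mm farther back than shut.
Start: joints at [-80.73, 3.019, 92.412, -0, 84.569, -6.818], TCP at [0.173, -0.601, 0.192] pointing down, gripper open.
Joint ranges: [-172.51, 172.51], [-57.92, 126.97], [3.15, 148.05], [-58.71, 238.71], [5.1, 150.11], [-179.66, 179.66]. Speed limits (degrees/s): [147.25, 147.25, 180, 180, 180, 180].

INTERFACE

Orientations are given as [roll, pitch, yaw] about the fixed x, y, z axes, in that order (R = Rz(yaw) Ry(pitch) Rx(roll)).
In Python, from station import bot gives the robot as it stands.
- The arm moves only by the tool send_rows, never from a script. Its arguments are lists of equal length, an entry for each row: "jaw": the opening, from 0 (shut) to 1 (fully open); "linear": the shift along the world's x, y, z in m, a list of three; "twist": the turn about the world's z in rad. A call has 1 to 5 rows; each row shifts and turns the commanded pose from where the row before left it; what a row does not reach is not made up. A row lasts 1/8 s, in which the tool goes at most 62.5 mm and 10.7 degrees, less where a joint would pass 70% of its speed; a pose out of reach is approached as far as the arm can. A call with a gripper value outside its range is refused whole. The fingers move at their own pace and stop on an object; the grip force is fixed at half the most. Time passes only in rows, so rows that do not move let the fingers close. It gives the time, the measured TCP pose, the force, the opening and the grip force at its end, in the units of the state.
- bot.state(): the state, without advancing time (a new reading comes with each control period).
- bot.snapshot(name): name is "side" or "top" or "wrist"; returns a dict with "image" (480x640x3 uint8, blue, green, red), "vfov" (degrees; the focal length in pixels is half the picture's height over the tangent of half this angle, whatever the lens; pixels are square), "cx", "cy" (the principal point, pixels), "dist" ([k1, k2, p1, p2, k3] as OpenCV has them; the pictures are not rectified), "R" (3x3) and "t" (3): a world point X has camera coordinates R X + t; the wrist camera has in their place "hand_eye" (4x4, takes a point from camera to tool coordinates, whose origin is the TCP and whose axes are the flange's). Camera axes: x right, y down, z forward; pixel columns grow to the right and rows downward; lengths in m; the calibration is good to about 2 mm. A picture is of the moment at which its call begins: read the wrist's pose just before it. There is no depth.
- bot.sign_off(): hands the job in; it is judged then, once.
The state is a dict: "time": time; "joint_pos": joint angles; "qvel": joint speeds; "joint_torque": joint torques, N m; "ee_pos": TCP position; "tcp_rot": TCP orientation; "contact_force": force on the tool from outside, world axes, zero at the start; "wrist_torque": the same for the moment, N m; "opening": finger opening in m; "finger_force": force on a finger pad.
Only numpy, scipy, OpenCV 4.12 (cv2) and the standard library are available. Lean on these libraries where they do the work, as an engineer would, in place of code of your own. Each camera call takes 0.05 s, during which the arm holds its last target. There are 200 camera calls.

## Working session

There is one attempt and no reset: what is moved stays moved. The work goes in short steps, Python scripts to look and compute and a tool call to move; the robot and the scene stay as the last step left them, time stands still between calls to the robot, and variables do not carry over. Pictures are saved under pics/ and viewed, at most 14 in all, crops included, and the job is handed in when it is done.

Besides the shell and the picture viewer there is one more tool, called after "Request:" as a command line: name --pt "numbers of a row" for each row, then --argument value for the rest. send_rows: Moves the arm, as the interface text tells. Its arguments: {"type":"object","properties":{"jaw":{"type":"array","items":{"type":"number"}},"linear":{"type":"array","items":{"type":"array","items":{"type":"number"}}},"twist":{"type":"array","items":{"type":"number"}}},"required":["jaw","linear","twist"]}

```bash
mkdir -p pics; ls
cat > h.py <<'E'
import numpy as np, cv2
from station import bot
from scipy.spatial.transform import Rotation as Ro
def cam(s,st=None):
    f=240/np.tan(np.radians(s["vfov"])/2)
    K=np.array([[f,0,s["cx"]],[0,f,s["cy"]],[0,0,1.]]); d=np.array(s["dist"],float)
    if "hand_eye" in s:
        T=np.eye(4);T[:3,:3]=Ro.from_euler('xyz',st["tcp_rot"],degrees=True).as_matrix();T[:3,3]=st["ee_pos"]
        M=np.linalg.inv(T@np.array(s["hand_eye"])); R,t=M[:3,:3],M[:3,3]
    else: R,t=np.array(s["R"]),np.array(s["t"])
    return K,d,R,t
def ray(c,px):
    K,d,R,t=c
    p=cv2.undistortPoints(np.array(px,float).reshape(-1,1,2),K,d).reshape(-1,2)
    v=np.c_[p,np.ones(len(p))]@R
    return -R.T@t, v/np.linalg.norm(v,axis=1)[:,None]
def onplane(c,px,z):
    o,v=ray(c,px); return o+v*((z-o[2])/v[:,2])[:,None]
def proj(c,X):
    K,d,R,t=c
    return cv2.projectPoints(np.array(X,float).reshape(-1,3),cv2.Rodrigues(R)[0],t,K,d)[0].reshape(-1,2)
def snap(n,save=None):
    st=bot.state(); s=bot.snapshot(n)
    if save: cv2.imwrite(f"pics/{save}.png",s["image"])
    return s["image"],cam(s,st),st
E
python3 - <<'E'
from h import *
np.set_printoptions(precision=4,suppress=True)
print(bot.state())
for n in("top","side","wrist"):
    im,c,st=snap(n,n+"0"); print(n,c[0][0,0],-c[2].T@c[3],c[2][2])
E
```

```text
pics
{'time': 0.0, 'joint_pos': array([-80.7287,   3.0584,  92.4933,   0.0023,  84.5697,  -6.8171]), 'qvel': array([ 0.0478,  0.0949,  0.1188, -0.0087,  0.0864,  0.0199]), 'joint_torque': array([  0.0008, -39.3678, -37.0175,  -0.    ,   0.007 ,   0.    ]), 'ee_pos': array([ 0.1731, -0.5998,  0.1903]), 'tcp_rot': array([-179.8797,   -0.0167,   16.0882]), 'contact_force': array([-0.6309, -0.0244, -0.2119]), 'wrist_torque': array([-0.0131, -0.0461, -0.0212]), 'finger_force': 0.0, 'opening': 0.08535240113230583}
top 605.322967396255 [ 0.3808 -0.0031  1.3203] [ 0.1444  0.0069 -0.9895]
side 515.0562176215301 [0.5254 0.8151 0.7898] [ 0.0429 -0.7429 -0.668 ]
wrist 411.4812936684461 [ 0.2403 -0.5819  0.3715] [-0.2648 -0.0753 -0.9613]
```

View pics/top0.png

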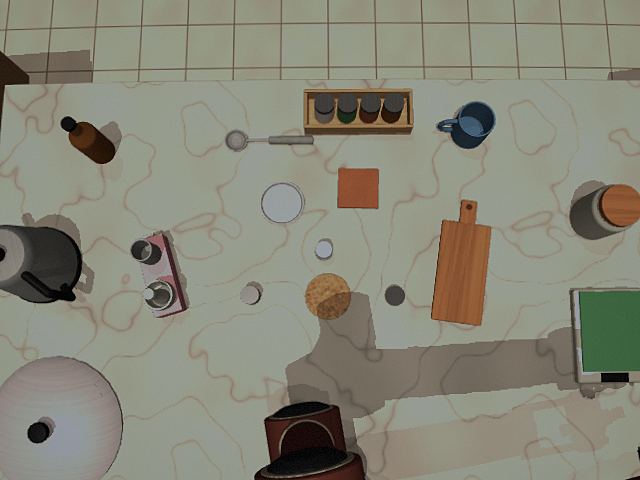

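View pics/side0.png

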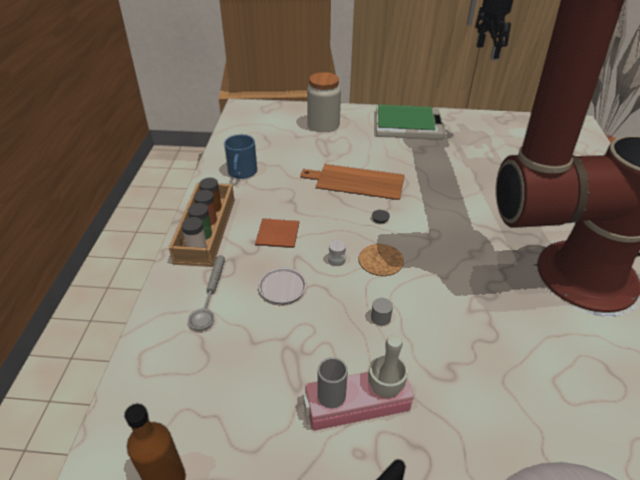

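The top view shows the stack at (158,275), with the holder at (142,250) and the bowl with pestle at (158,293). The saucer is at (282,203), tile (358,188), mat (328,296), board (461,270) with its tongue up, salt jar (323,249) and tin (250,294). There is also a dark disc at (395,295). The side view shows the latch at the holder end.

```bash
cat > m0.py <<'E'
from h import *
np.set_printoptions(precision=4,suppress=True)
im,c,st=snap("top"); 
hsv=cv2.cvtColor(im,cv2.COLOR_BGR2HSV); H,S,V=cv2.split(hsv)
def big(m,x0,y0,x1,y1,k=3):
    z=np.zeros_like(m,np.uint8); z[y0:y1,x0:x1]=(m[y0:y1,x0:x1]>0)*255
    z=cv2.morphologyEx(z,cv2.MORPH_OPEN,np.ones((k,k)))
    cs=cv2.findContours(z,cv2.RETR_EXTERNAL,cv2.CHAIN_APPROX_NONE)[0]
    return max(cs,key=cv2.contourArea)
for p in [(358,188),(328,296),(461,270),(282,203),(265,203),(175,290),(323,249),(250,290),(300,230)]: print(p,hsv[p[1],p[0]])
def world(ct,z): return onplane(c,ct.reshape(-1,2),z)[:,:2]
def rect(ct,z): return cv2.minAreaRect((world(ct,z)*1000).astype(np.float32))
def circ(ct,z):
    return cv2.fitEllipse((world(ct,z)*1000).astype(np.float32))
o=(S>110)&(H<22)
print("tile",rect(big(o,330,160,390,215),.008))
b=big(o,425,215,500,335,13)
print("board",rect(b,.008))
print("mat",circ(big((S>85)&(H<30)&(H>5),298,265,360,325),.005))
cv2.imwrite("pics/crop0.png",cv2.resize(im[130:340,110:410],None,fx=2.6,fy=2.6,interpolation=cv2.INTER_CUBIC))
for n,p,z in [("saucer",(282,203),.012),("salt",(324,248),.045),("tin",(250,290),.04),("holder",(142,248),.125),("bowl",(159,294),.094),("box",(158,275),.05)]:
    print(n,onplane(c,[p],z)[0])
E
python3 m0.py
```

```text
(358, 188) [ 10 167 142]
(328, 296) [ 14 133 155]
(461, 270) [ 12 160 137]
(282, 203) [ 90  10 157]
(265, 203) [ 94  11 159]
(175, 290) [179  86 122]
(323, 249) [106  20 165]
(250, 290) [ 18  23 144]
(300, 230) [ 44  21 157]
tile ((689.2695922851562, -80.53768920898438), (87.0102310180664, 88.75032043457031), 89.46626281738281)
board ((510.0036315917969, -304.74517822265625), (109.58123016357422, 238.68106079101562), 81.63223266601562)
mat ((449.6651916503906, -12.404899597167969), (96.69197845458984, 97.34365844726562), 164.6286163330078)
saucer [0.6542 0.0869 0.012 ]
salt [ 0.5493 -0.0051  0.045 ]
tin [0.4611 0.152  0.04  ]
holder [0.5405 0.3604 0.125 ]
bowl [0.45   0.3313 0.094 ]
box [0.4927 0.3467 0.05  ]
```

View pics/crop0.png

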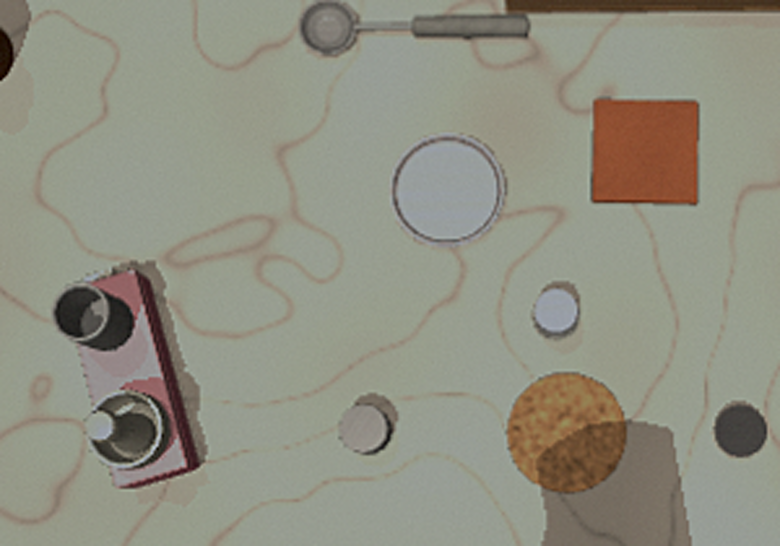

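The crop, mapped back to full-image pixels, shows the holder rim at (141.5,250), bowl rim at (159,294.6), pestle top at (148.5,294), saucer at (282.7,202.7) and salt jar cap at (324,249). I'll move to a close view of the stack.

Request:
send_rows --jaw '[1,1,1,1,1]' --pt "0.035 0.031 0.022" --pt "0.035 0.031 0.022" --pt "0.035 0.031 0.022" --pt "0.035 0.031 0.022" --pt "0.035 0.031 0.022" --twist '[0,0,0,0,0]'

```text
time: 0.82
ee_pos: [0.3491, -0.4443, 0.3021]
tcp_rot: [-180.0, -0.0, 16.1]
contact_force: [0.3, -1.4, 0.6]
opening: 0.0855
finger_force: 0.0
```

Request:
send_rows --jaw '[1,1,1,1,1]' --pt "0.035 0.031 0.022" --pt "0.035 0.031 0.022" --pt "0.035 0.031 0.022" --pt "0 0.05 0" --pt "0 0.05 0" --twist '[0,0,0,0,0]'

```text
time: 1.45
ee_pos: [0.4535, -0.251, 0.3675]
tcp_rot: [-180.0, -0.0, 16.1]
contact_force: [-0.4, -0.2, 0.2]
opening: 0.0855
finger_force: 0.0
```

Request:
send_rows --jaw '[1,1,1,1,1]' --pt "0 0.05 0" --pt "0 0.05 0" --pt "0 0.05 0" --pt "0 0.05 0" --pt "0 0.05 0" --twist '[0,0,0,0,0]'

```text
time: 2.08
ee_pos: [0.4528, -0.0009, 0.3675]
tcp_rot: [180.0, -0.0, 16.1]
contact_force: [1.0, -0.4, -0.4]
opening: 0.0856
finger_force: 0.0
```

Request:
send_rows --jaw '[1,1,1,1,1]' --pt "0 0.05 0" --pt "0 0.05 0" --pt "0 0.05 0" --pt "0 0.05 0" --pt "0 0.05 0" --twist '[0,0,0,0,0]'

```text
time: 2.7
ee_pos: [0.4528, 0.2491, 0.3675]
tcp_rot: [180.0, -0.0, 16.1]
contact_force: [0.2, -0.4, -0.4]
opening: 0.0852
finger_force: 0.0
```

Request:
send_rows --jaw '[1,1,1]' --pt "0 0.04 0" --pt "0 0 0" --pt "0 0 0" --twist '[0,0,0]'

```text
time: 3.08
ee_pos: [0.4531, 0.2871, 0.3674]
tcp_rot: [180.0, 0.0, 16.1]
contact_force: [0.2, 0.0, 0.1]
opening: 0.0853
finger_force: 0.0
```

Run:
```python
from h import *
np.set_printoptions(precision=4,suppress=True)
im,c,st=snap("wrist","w1"); print(st["ee_pos"],st["tcp_rot"]); print(proj(c,[[.54,.36,.125],[.45,.331,.094],[.45,.331,.168]]))
np.savez("w1.npz",K=c[0],d=c[1],R=c[2],t=c[3])
im,c,_=snap("top")
# board rectangle: contour split, line edges
hsv=cv2.cvtColor(im,cv2.COLOR_BGR2HSV);m=((hsv[...,1]>110)&(hsv[...,0]<22)).astype(np.uint8)*255
z=np.zeros_like(m);z[215:335,425:500]=m[215:335,425:500]
z=cv2.morphologyEx(z,cv2.MORPH_OPEN,np.ones((25,25)))
ct=max(cv2.findContours(z,0,cv2.CHAIN_APPROX_NONE)[0],key=cv2.contourArea).reshape(-1,2)
W=onplane(c,ct,.008)[:,:2]*1000; print(cv2.minAreaRect(W.astype(np.float32)))
z2=np.zeros_like(m);z2[195:335,425:500]=m[195:335,425:500]
ct=max(cv2.findContours(z2,0,cv2.CHAIN_APPROX_NONE)[0],key=cv2.contourArea).reshape(-1,2)
print(cv2.minAreaRect((onplane(c,ct,.008)[:,:2]*1000).astype(np.float32)))
```

```text
[0.4531 0.2871 0.3674] [179.9714   0.0305  16.0897]
[[272.4598  88.5585]
 [281.0776 181.9668]
 [273.664  192.605 ]]
((502.23931884765625, -303.76324462890625), (109.12079620361328, 223.0344696044922), 81.69081115722656)
((525.215576171875, -307.21832275390625), (109.58590698242188, 269.4948425292969), 81.50186920166016)
```

View pics/w1.png

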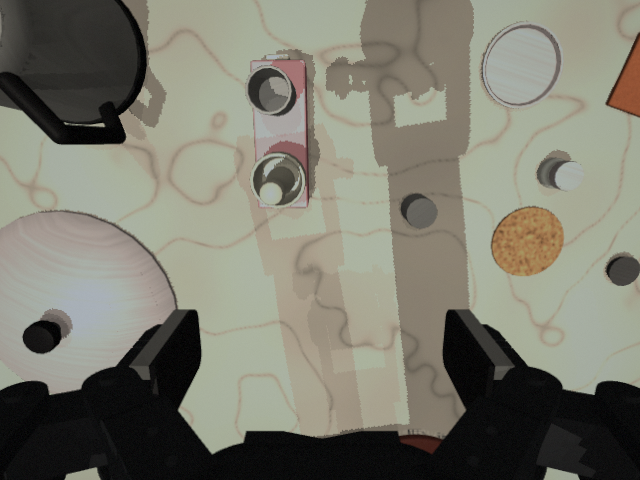

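The wrist view shows the bowl rim centred at about (277.5,181), the pestle top at (270,190), the holder rim at (270.5,90.5), and the box top corners at about (250,60), (304,60) and (308,207).

Run:
```python
from h import *
np.set_printoptions(precision=4,suppress=True)
d=np.load("w1.npz"); c=(d["K"],d["d"],d["R"],d["t"])
for n,p,z in [("bowl",(277.5,181),.094),("holder",(270.5,90.5),.125),("c",(250,60),.05),("c",(304,60),.05),("c",(308,207),.05)]:
    print(n,onplane(c,[p],z)[0])
im=cv2.imread("pics/w1.png"); 
cv2.imwrite("pics/w1c.png",cv2.resize(im[40:220,230:330],None,fx=4,fy=3.3,interpolation=cv2.INTER_CUBIC))
hsv=cv2.cvtColor(im,cv2.COLOR_BGR2HSV);m=((hsv[...,1]>45)&((hsv[...,0]>165)|(hsv[...,0]<5))).astype(np.uint8)
ys,xs=np.nonzero(m[58:210,240:315]); 
# right edge, brightness jump on rows between
pts=[]
for y in range(70,205,5):
    r=np.nonzero(m[y,240:316])[0]
    if len(r): pts.append((240+r[-1]+.5,y))
P=onplane(c,pts,.05)[:,:2]; vx,vy,x0,y0=cv2.fitLine(P.astype(np.float32),cv2.DIST_HUBER,0,.01,.01).ravel(); print("yaw",np.degrees(np.arctan2(vy,vx)),x0,y0)
print(np.array(pts)[::4])
g=cv2.cvtColor(im,6); 
roi=((hsv[165:215,250:300,2]>150)&(hsv[165:215,250:300,1]<60)).astype(np.uint8)
n,l,s,ce=cv2.connectedComponentsWithStats(roi)
for i in range(1,n):
    if s[i,4]>60: print(s[i],ce[i]+[250,165])
for q in [(270,190),(271,188)]: print("pestle top",onplane(c,[q],.168)[0])
```

```text
bowl [0.4499 0.3351 0.094 ]
holder [0.5378 0.3614 0.125 ]
c [0.5658 0.4013 0.05  ]
c [0.5825 0.3431 0.05  ]
c [0.4226 0.2939 0.05  ]
yaw 16.796928 0.5039173 0.31748298
[[305.5  70. ]
 [306.5  90. ]
 [306.5 110. ]
 [307.5 130. ]
 [307.5 150. ]
 [307.5 170. ]
 [308.5 190. ]]
[   0    0   50   50 1179] [269.9372 199.5606]
[14  0 10 12 71] [267.6761 168.9718]
pestle top [0.4514 0.3349 0.168 ]
pestle top [0.4535 0.3344 0.168 ]
```

View pics/w1c.png

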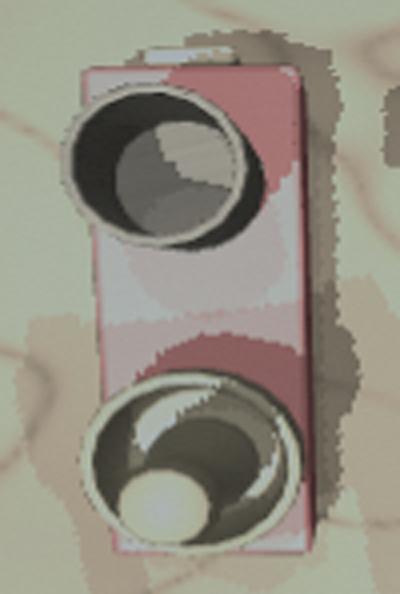

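Request:
send_rows --jaw '[1,1,1,1,1]' --pt "-0.004 0.048 0" --pt "0 0 -0.05" --pt "0 0 -0.05" --pt "0 0 -0.05" --pt "0 0 -0.03" --twist '[0,0,0,0,0]'

```text
time: 3.8
ee_pos: [0.4484, 0.3336, 0.1845]
tcp_rot: [179.9, 0.2, 16.0]
contact_force: [-0.2, 0.2, -0.1]
opening: 0.0853
finger_force: 0.0
```

Request:
send_rows --jaw '[1,1,1,1,1]' --pt "0 0 -0.03" --pt "0 0 -0.03" --pt "0 0 -0.02" --pt "0 0 0" --pt "0 0 0" --twist '[0,0,0,0,0]'

```text
time: 4.42
ee_pos: [0.4502, 0.3357, 0.1091]
tcp_rot: [-180.0, -0.1, 16.1]
contact_force: [0.1, -0.0, 0.1]
opening: 0.0856
finger_force: 0.0
```

Run:
```python
from h import *
im,c,st=snap("wrist"); im2,c2,_=snap("side")
a=cv2.resize(im[60:360,160:480],(400,375)); b=cv2.resize(im2[280:430,290:450],(400,375))
cv2.imwrite("pics/g1.png",np.hstack([a,b])); print(st["ee_pos"],proj(c2,[[.449,.335,.168],[.449,.335,.126]]))
```

```text
[0.45016218 0.3357274  0.10907135] [[393.38988214 339.97254109]
 [390.63220619 356.60753383]]
```

View pics/g1.png

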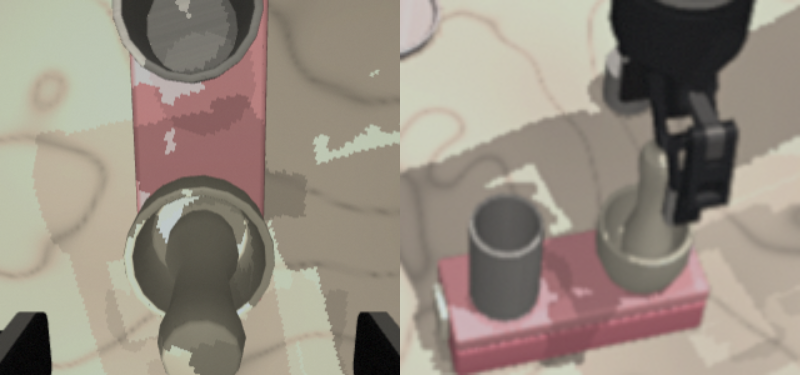

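The wrist crop has the pestle midway between the fingers, with its top at about (322,336) in the full image. The side crop has the near finger to the right of the pestle, so I'll check the along-pad offset numerically.

Run:
```python
from h import *
np.set_printoptions(precision=4,suppress=True)
im,c,st=snap("wrist"); im2,c2,_=snap("side")
print(proj(c,[[.449,.335,.168],[.459,.338,.168],[.449,.335,.094]]))
R=Ro.from_euler('xyz',st["tcp_rot"],degrees=True).as_matrix()
for s in(50,-50): print(proj(c2,[st["ee_pos"]+R@[0,s*1e-3,-.013],st["ee_pos"]+R@[0,s*1e-3,-.03]]))
print(onplane(c,[(321.6,336)],.166), onplane(c2,[(290+255/2.5,280+145/2.5)],.166))
```

```text
[[320.0781 346.2072]
 [319.6855 317.7218]
 [320.5386 271.1742]]
[[380.405  333.3139]
 [381.3307 326.6841]]
[[399.6432 385.8824]
 [400.9575 379.4441]]
[[0.4517 0.3353 0.166 ]] [[0.4507 0.3299 0.166 ]]
```

Run:
```python
from h import *
np.set_printoptions(precision=4,suppress=True)
im2,c2,st=snap("side")
R=Ro.from_euler('xyz',st["tcp_rot"],degrees=True).as_matrix()
P=[st["ee_pos"]+R@np.array(v) for v in ([0,0,0],[0,-.05,-.013],[0,.05,-.013],[0,0,-.073],[0,0,-.15])]
o=cv2.resize(im2[230:430,270:470],(800,600))
for p,k in zip(proj(c2,P),[(0,0,255),(0,255,0),(255,0,0),(0,255,255),(255,0,255)]): cv2.circle(o,(int((p[0]-270)*4),int((p[1]-230)*3)),4,k,-1)
cv2.imwrite("pics/g2.png",o)
```

```text
(no output)
```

View pics/g2.png

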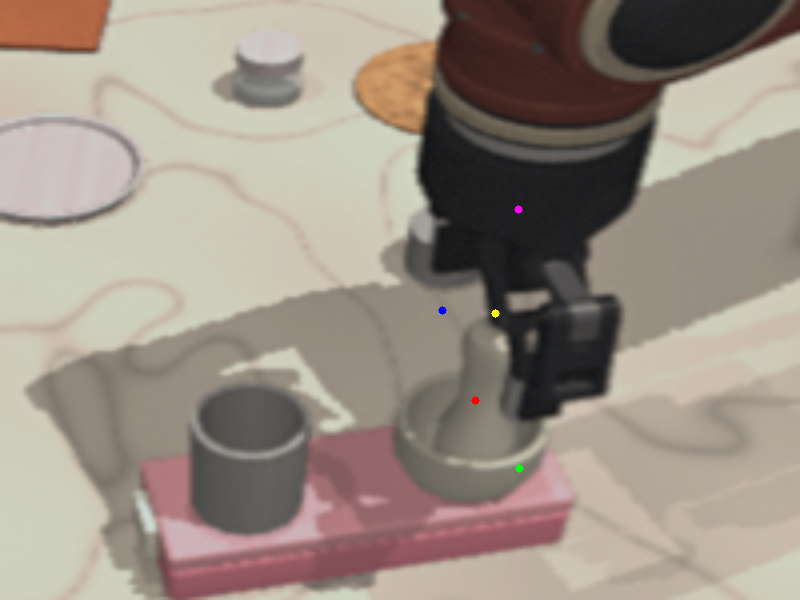

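The side view shows the predicted TCP (red dot) on the pestle, while the real fingers are right of and above their predicted spots. I'll check finger positions against the wrist projection.

Run:
```python
from h import *
np.set_printoptions(precision=1,suppress=True)
im,c,st=snap("wrist"); im2,c2,_=snap("side")
R=Ro.from_euler('xyz',st["tcp_rot"],degrees=True).as_matrix(); e=st["ee_pos"]
for z in (-.013,-.024,-.035): print(z,proj(c,[e+R@[x*1e-3,y*1e-3,z] for x,y in((11,-43),(-11,-43),(11,43),(-11,43))]).tolist())
g=cv2.cvtColor(im,cv2.COLOR_BGR2GRAY); m=(g<45).astype(np.uint8); 
for r in range(280,420,10):
    x=np.nonzero(m[r])[0]; a=x[x<320]; b=x[x>320]; print(r,a.max() if len(a) else None,b.min() if len(b) else None)
print(bot.snapshot("wrist")["hand_eye"])
np.set_printoptions(precision=4,suppress=True)
# side: what (dx,dz) in-plane makes fingers fit: near tip (540,415), far? body centre
o,v=ray(c2,[(270+540/4,230+415/3)]); 
for y in (.36,.37,.38,.39): print(o+v[0]*(y-o[1])/v[0,1])
```

```text
-0.013 [[219.40977649888572, 266.2777462997943], [222.8376835896467, 312.80662451008266], [418.39441158540467, 266.1238216937926], [415.1912442678612, 312.64600770185143]]
-0.024 [[212.99071867872158, 275.20915413388514], [216.8634441098526, 324.2478325760768], [424.5326042580948, 275.0432467708257], [420.90873641683584, 324.0748178009984]]
-0.035 [[205.7100022138062, 285.3427060293592], [210.1200596278069, 337.16649603195805], [431.49471355529346, 285.16301599643356], [427.36229098818825, 336.97928202761943]]
280 None None
290 None None
300 None None
310 194 448
320 197 446
330 198 445
340 199 444
350 200 443
360 200 444
370 196 447
380 191 452
390 186 457
400 181 462
410 176 466
[[-0.  -1.  -0.3  0.1]
 [ 1.  -0.   0.   0. ]
 [-0.  -0.3  1.  -0.2]
 [ 0.   0.   0.   1. ]]
[0.4287 0.36   0.1333]
[0.4308 0.37   0.1477]
[0.433  0.38   0.1622]
[0.4351 0.39   0.1766]
```

Request:
send_rows --jaw '[1,1,1,0.3,0.3]' --pt "0 0 0.05" --pt "0 0 0.05" --pt "0 0 0" --pt "0 0 0" --pt "0 0 0" --twist '[0,0,0,0,0]'

```text
time: 5.45
ee_pos: [0.4482, 0.3349, 0.2054]
tcp_rot: [180.0, 0.2, 16.1]
contact_force: [-1.7, 0.2, -0.7]
opening: 0.0512
finger_force: 0.0
```

Request:
send_rows --jaw '[0.3,0.3,0.3,0.3]' --pt "0 0 0" --pt "0 0 0" --pt "0 0 0" --pt "0 0 0" --twist '[0,0,0,0]'

```text
time: 5.95
ee_pos: [0.4492, 0.3355, 0.2076]
tcp_rot: [180.0, 0.0, 16.1]
contact_force: [0.1, -0.4, 1.1]
opening: 0.026
finger_force: 0.0
```

Run:
```python
from h import *
np.set_printoptions(precision=4,suppress=True)
print(bot.tcp_to_grasp,[a for a in dir(bot) if a[0]!='_'])
im,c,st=snap("wrist"); im2,c2,_=snap("side")
R=Ro.from_euler('xyz',st["tcp_rot"],degrees=True).as_matrix(); e=st["ee_pos"]; print(e,st["opening"])
o=im2[210:410,300:500].copy(); o=cv2.resize(o,(400,400))
P=[e+R@np.array(v) for v in ([0,0,0],[0,-.02,0],[0,.02,0],[0,0,-.033])]
for p,k in zip(proj(c2,P),[(0,0,255),(0,255,0),(255,0,0),(0,255,255)]): cv2.circle(o,tuple(int(q) for q in (p-[300,210])*2),3,k,-1)
w=im.copy()
for p,k in zip(proj(c,P),[(0,0,255),(0,255,0),(255,0,0),(0,255,255)]): cv2.circle(w,tuple(int(q) for q in p),3,k,-1)
w=w[180:480,170:470]
cv2.imwrite("pics/g3.png",np.hstack([o,cv2.resize(w,(400,400))]))
```

```text
0.0187 ['IKError', 'sign_off', 'snapshot', 'state', 'tcp_to_grasp']
[0.4492 0.3355 0.2076] 0.025989119710650016
```

View pics/g3.png

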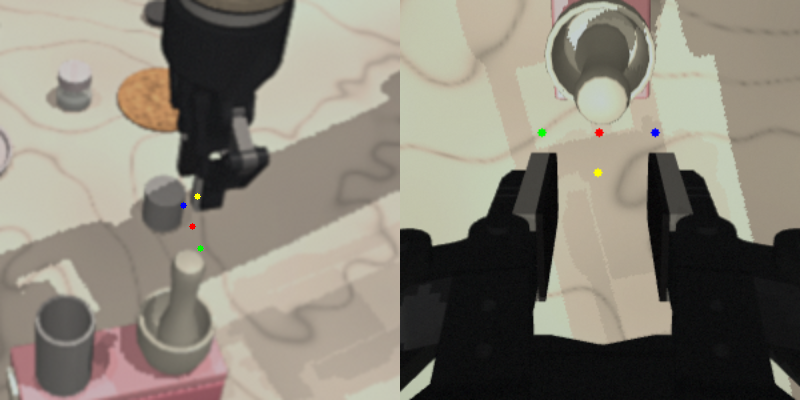

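The fingertips really stand about 33 mm behind the reported TCP: the yellow dot at -33 mm matches them in both views. I'll go lower by that amount and grip the pestle.

Request:
send_rows --jaw '[0.9,0.9,0.9,0.9,0.9]' --pt "0 0 0" --pt "0 0 0" --pt "0 0 0" --pt "0 0 0" --pt "0 0 -0.03" --twist '[0,0,0,0,0]'

```text
time: 6.68
ee_pos: [0.4511, 0.3366, 0.1805]
tcp_rot: [-179.9, -0.4, 16.1]
contact_force: [-0.7, -0.3, -0.7]
opening: 0.0769
finger_force: 0.0
```

Request:
send_rows --jaw '[0.9,0.9,0.9,0.9,0.9]' --pt "0 0 -0.035" --pt "0 0 -0.03" --pt "0 0 -0.02" --pt "0 0 -0.015" --pt "0 0 0" --twist '[0,0,0,0,0]'

```text
time: 7.3
ee_pos: [0.4487, 0.3352, 0.0767]
tcp_rot: [180.0, 0.1, 16.1]
contact_force: [-0.4, -0.8, -0.6]
opening: 0.0765
finger_force: 0.0
```

Request:
send_rows --jaw '[0.1,0.1,0.1,0.1,0.1]' --pt "0 0 0" --pt "0 0 0" --pt "0 0 0" --pt "0 0 0" --pt "0 0 0" --twist '[0,0,0,0,0]'

```text
time: 7.92
ee_pos: [0.45, 0.336, 0.0789]
tcp_rot: [-180.0, -0.1, 16.1]
contact_force: [-0.6, -0.3, 5.0]
opening: 0.0227
finger_force: 57.5
```

Request:
send_rows --jaw '[0.1,0.1,0.1,0.1,0.1]' --pt "0 0 0" --pt "0 0 0" --pt "0 0 0" --pt "0 0 0" --pt "0 0 0.005" --twist '[0,0,0,0,0]'

```text
time: 8.55
ee_pos: [0.4485, 0.3351, 0.0819]
tcp_rot: [180.0, 0.1, 16.1]
contact_force: [-0.1, 0.2, -1.5]
opening: 0.0227
finger_force: 58.2
```

Run:
```python
from h import *
im,c,st=snap("wrist"); im2,c2,_=snap("side")
a=cv2.resize(im[100:400,160:480],(400,375)); b=cv2.resize(im2[280:430,290:450],(400,375))
cv2.imwrite("pics/g4.png",np.hstack([a,b])); print(st["ee_pos"],st["opening"],st["finger_force"],st["contact_force"])
```

```text
[0.44854039 0.33512187 0.08185518] 0.022744125378581788 58.189731311613286 [-0.13537713  0.15926155 -1.53195233]
```

View pics/g4.png

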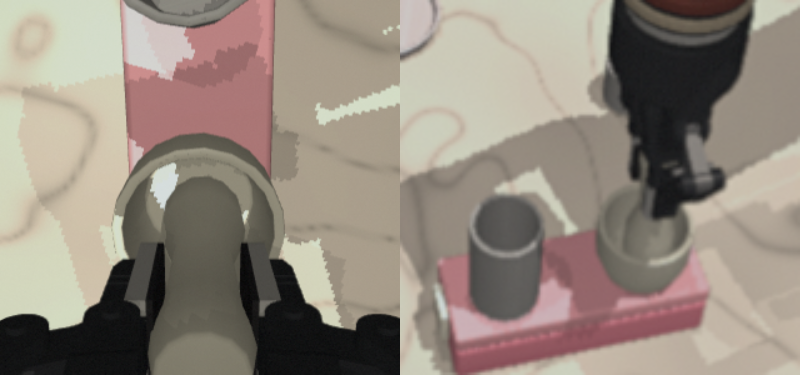

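Gripped at 22.7 mm, which puts the grip 72 mm up the pestle. That fixes the height offset: true z = reported z + 0.031. Next I lift the pestle and carry it to the tile.

Request:
send_rows --jaw '[0.1,0.1,0.1,0.1,0.1]' --pt "0 0 0.02" --pt "0 0 0.03" --pt "0 0 0.04" --pt "0 0 0.04" --pt "0 0 0.02" --twist '[0,0,0,0,0]'

```text
time: 9.28
ee_pos: [0.4502, 0.3361, 0.2366]
tcp_rot: [-179.9, -0.3, 16.1]
contact_force: [0.5, -0.4, -2.0]
opening: 0.0224
finger_force: 58.3
```

Request:
send_rows --jaw '[0.1,0.1,0.1,0.1,0.1]' --pt "0.01 -0.017 0" --pt "0.022 -0.038 0" --pt "0.025 -0.044 0" --pt "0.025 -0.044 0" --pt "0.025 -0.044 0" --twist '[0,0,0,0,0]'

```text
time: 9.9
ee_pos: [0.5558, 0.1458, 0.23]
tcp_rot: [-180.0, 0.2, 16.0]
contact_force: [0.3, 0.3, -1.8]
opening: 0.0223
finger_force: 58.4
```

Request:
send_rows --jaw '[0.1,0.1,0.1,0.1,0.1]' --pt "0.025 -0.044 0" --pt "0.025 -0.044 0" --pt "0.025 -0.044 0" --pt "0.025 -0.044 0" --pt "0.022 -0.038 0" --twist '[0,0,0,0,0]'

```text
time: 10.52
ee_pos: [0.6775, -0.0684, 0.2296]
tcp_rot: [-179.9, 0.2, 16.0]
contact_force: [0.1, 0.6, -0.9]
opening: 0.0227
finger_force: 58.4
```

Request:
send_rows --jaw '[0.1,0.1,0.1,0.1,0.1]' --pt "0.01 -0.015 0" --pt "0 0 0" --pt "0 0 -0.04" --pt "0 0 -0.05" --pt "0 0 -0.04" --twist '[0,0,0,0,0]'

```text
time: 11.15
ee_pos: [0.6865, -0.0785, 0.1001]
tcp_rot: [-179.9, 0.1, 16.2]
contact_force: [-0.3, -0.3, -1.1]
opening: 0.0228
finger_force: 58.5
```

Request:
send_rows --jaw '[0.1,0.1,0.1,0.1,0.1]' --pt "0 0 -0.035" --pt "0 0 -0.02" --pt "0 0 -0.01" --pt "0 0 0" --pt "0 0 0" --twist '[0,0,0,0,0]'

```text
time: 11.78
ee_pos: [0.6895, -0.0807, 0.0396]
tcp_rot: [179.9, -0.2, 16.1]
contact_force: [0.6, -0.6, -0.9]
opening: 0.023
finger_force: 58.5
```

Run:
```python
from h import *
im,c,st=snap("wrist"); im2,c2,_=snap("side")
a=cv2.resize(im[100:400,160:480],(400,375)); b=cv2.resize(im2[120:270,200:360],(400,375))
cv2.imwrite("pics/g5.png",np.hstack([a,b])); print(st["ee_pos"],st["opening"],st["contact_force"])
m=cv2.cvtColor(im,cv2.COLOR_BGR2HSV); m=((m[...,1]>110)&(m[...,0]<22)).astype(np.uint8)*255
ct=max(cv2.findContours(m,0,2)[0],key=cv2.contourArea); print(cv2.boundingRect(ct))
print("tile corners proj",proj(c,[[.6893+a*.045,-.0805+b*.045,.008] for a,b in((1,1),(1,-1),(-1,-1),(-1,1))]).round().tolist())
```

```text
[ 0.68951764 -0.08070418  0.0396345 ] 0.02304692904319129 [ 0.62232976 -0.57901983 -0.90301343]
(222, 154, 202, 160)
tile corners proj [[258.0, 154.0], [425.0, 203.0], [372.0, 350.0], [220.0, 311.0]]
```

View pics/g5.png

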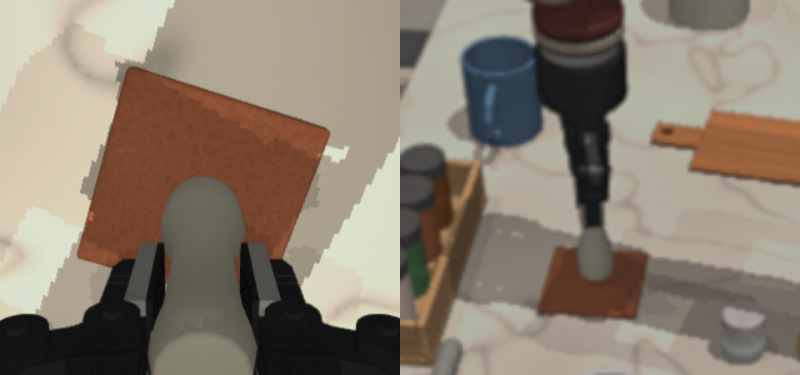

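The tile corners project where they are seen. The pestle stands over the tile about 8 mm up, with its front outline at (323,242) in the wrist view. I'll compare that with the silhouette predicted at the TCP.

Run:
```python
from h import *
np.set_printoptions(precision=1,suppress=True)
im,c,st=snap("wrist"); im2,c2,_=snap("side"); e=st["ee_pos"]
a=np.linspace(0,6.28,73)
def sil(c,x,y,zf):
    P=np.concatenate([proj(c,np.c_[x+r*np.cos(a),y+r*np.sin(a),0*a+zf+h]) for r,h in((.015,0),(.016,.002),(.016,.026),(.010,.05))]); return P
for z in(.016,.018,.020):
  W=sil(c,e[0],e[1],z); S=sil(c2,e[0],e[1],z)
  print(z,"wrist top row",W[:,1].min(),"cols",W[:,0].min(),W[:,0].max(),"side bottom",S[:,1].max(),"cols",S[:,0].min(),S[:,0].max())
hsv=cv2.cvtColor(im,cv2.COLOR_BGR2HSV); o=((hsv[...,1]>90)&(hsv[...,0]<22))
print([ (x,200+np.argmin(o[200:300,x])) for x in range(310,340,5)])
r=260; print([x for x in range(270,380) if o[r,x]!=o[r,x-1]])
hs=cv2.cvtColor(im2,cv2.COLOR_BGR2HSV)[200:260,240:310]; os=((hs[...,1]>90)&(hs[...,0]<22))
for x in range(275,283): 
    col=os[:,x-240]; print(x,[200+i for i in range(1,60) if col[i]!=col[i-1]])
for y in(224,228): print(y,[240+i for i in range(1,70) if os[y-200,i]!=os[y-200,i-1]])
```

```text
0.016 wrist top row 234.6615212017315 cols 284.5782167938358 353.56761200025096 side bottom 232.90889449951575 cols 269.6095851630158 284.1241103352123
0.018 wrist top row 235.6675958810289 cols 284.21232133569373 353.9036090725124 side bottom 232.24816828816267 cols 269.55694565634894 284.08843457450246
0.02 wrist top row 236.69249950495973 cols 283.83891819072113 354.24649210071726 side bottom 231.5859450698029 cols 269.5041941856745 284.05268415948893
[(310, np.int64(244)), (315, np.int64(242)), (320, np.int64(242)), (325, np.int64(241)), (330, np.int64(243)), (335, np.int64(244))]
[293, 350]
275 [232, 246]
276 [232, 247]
277 [233, 247]
278 [233, 247]
279 [232, 247]
280 [232, 247]
281 [232, 247]
282 [232, 247]
224 [261, 271, 286, 299]
228 [260, 272, 285, 298]
```

Request:
send_rows --jaw '[0.1,0.1,0.1,0.1,0.1]' --pt "0.003 0 -0.003" --pt "0 0 -0.002" --pt "0 0 -0.002" --pt "0 0 0" --pt "0 0 0" --twist '[0,0,0,0,0]'

```text
time: 12.6
ee_pos: [0.6914, -0.0805, 0.031]
tcp_rot: [180.0, -0.0, 16.1]
contact_force: [-0.5, -0.1, 2.0]
opening: 0.0227
finger_force: 58.4
```

Request:
send_rows --jaw '[0.1,0.1,0.1]' --pt "0 0 -0.001" --pt "0 0 0" --pt "0 0 0" --twist '[0,0,0]'

```text
time: 12.98
ee_pos: [0.692, -0.0806, 0.031]
tcp_rot: [180.0, -0.1, 16.1]
contact_force: [-0.9, 0.6, 5.5]
opening: 0.0228
finger_force: 58.3
```

Request:
send_rows --jaw '[0.6,0.6,0.8,1,1]' --pt "0 0 0" --pt "0 0 0" --pt "0 0 0" --pt "0 0 0" --pt "0 0 0.02" --twist '[0,0,0,0,0]'

```text
time: 13.6
ee_pos: [0.6893, -0.0801, 0.0478]
tcp_rot: [-179.9, 0.2, 16.1]
contact_force: [0.6, -0.1, -0.3]
opening: 0.0853
finger_force: 0.0
```

Request:
send_rows --jaw '[1,1,1,1,1]' --pt "0 0 0.05" --pt "0 0 0.05" --pt "0 0 0.05" --pt "-0.02 0.034 0" --pt "-0.022 0.042 0" --twist '[0,0,0,0,0]'

```text
time: 14.22
ee_pos: [0.6498, -0.0045, 0.203]
tcp_rot: [179.9, -0.2, 16.0]
contact_force: [0.1, 0.7, -1.1]
opening: 0.0855
finger_force: 0.0
```

Request:
send_rows --jaw '[1,1,1,1,1]' --pt "-0.025 0.045 0" --pt "-0.025 0.045 0" --pt "-0.025 0.045 0" --pt "-0.025 0.045 0" --pt "-0.025 0.045 0" --twist '[0,0,0,0,0]'

```text
time: 14.85
ee_pos: [0.5236, 0.222, 0.2017]
tcp_rot: [-180.0, -0.2, 16.1]
contact_force: [0.2, -0.1, -0.3]
opening: 0.0853
finger_force: 0.0
```

Request:
send_rows --jaw '[1,1,1,1,1]' --pt "-0.025 0.04 0" --pt "-0.025 0.04 0" --pt "-0.025 0.035 0" --pt "0 0 0" --pt "0 0 0" --twist '[0,0,0,0,0]'

```text
time: 15.48
ee_pos: [0.4497, 0.3353, 0.2008]
tcp_rot: [180.0, -0.1, 16.1]
contact_force: [-0.7, -1.0, -0.2]
opening: 0.085
finger_force: 0.0
```

Run:
```python
from h import *
np.set_printoptions(precision=4,suppress=True)
im,c,st=snap("wrist"); print(st["ee_pos"]); np.savez("w2.npz",K=c[0],d=c[1],R=c[2],t=c[3])
t,ct,_=snap("top"); s,cs,_=snap("side")
w=im.copy(); a=np.linspace(0,6.28,73)
for X,r,z in(((.450,.335),.031,.094),((.538,.363),.023,.125)):
    cv2.polylines(w,[proj(c,np.c_[X[0]+r*np.cos(a),X[1]+r*np.sin(a),0*a+z]).astype(np.int32)],True,(0,255,0),1)
w=cv2.resize(w[0:400,140:480],(510,600)); p=cv2.resize(t[150:230,320:400],(290,300)); q=cv2.resize(s[170:260,240:330],(290,300))
cv2.imwrite("pics/g6.png",np.hstack([w,np.vstack([p,q])]))
```

```text
[0.4497 0.3353 0.2008]
```

View pics/g6.png

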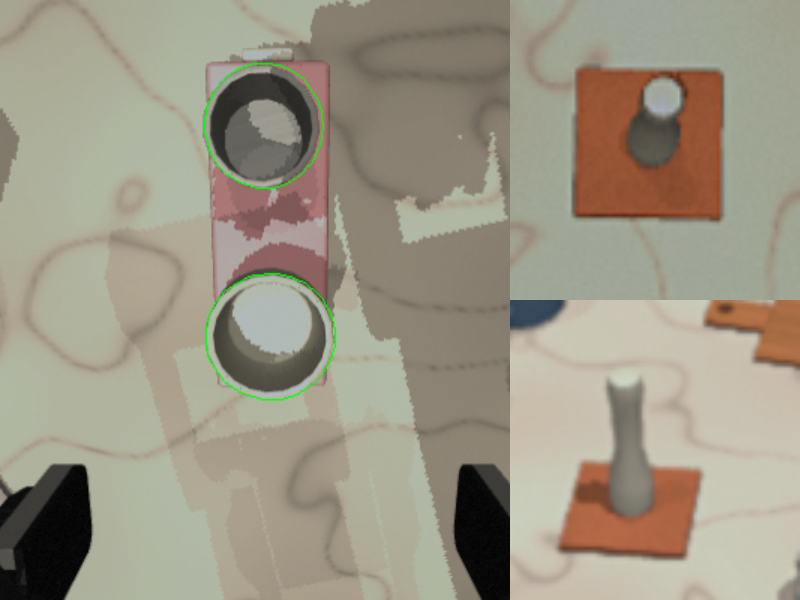

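The predicted circles lie on the bowl and holder rims, so those positions hold. The pestle stands upright near the middle of the tile. Next is the bowl.

Request:
send_rows --jaw '[1,1,1,1,1]' --pt "0.001 0 -0.045" --pt "0 0 -0.045" --pt "0 0 -0.04" --pt "0 0 -0.03" --pt "0 0 -0.013" --twist '[0,0,0,0,0]'

```text
time: 16.25
ee_pos: [0.4495, 0.334, 0.0244]
tcp_rot: [179.9, 0.2, 16.0]
contact_force: [0.4, 0.0, -0.1]
opening: 0.0855
finger_force: 0.0
```

Request:
send_rows --jaw '[1,0.4,0.4,0.4,0.4]' --pt "0 0 0" --pt "0 0 0" --pt "0 0 0" --pt "0 0 0" --pt "0 0 0" --twist '[0,0,0,0,0]'

```text
time: 16.88
ee_pos: [0.4522, 0.3366, 0.0294]
tcp_rot: [-179.9, -0.3, 16.1]
contact_force: [-0.2, -0.7, 6.0]
opening: 0.061
finger_force: 65.5
```

Request:
send_rows --jaw '[0.4,0.4,0.4,0.4,0.4]' --pt "0 0 0" --pt "0 0 0.005" --pt "0 0 0.015" --pt "0 0 0.02" --pt "0 0 0.01" --twist '[0,0,0,0,0]'

```text
time: 17.5
ee_pos: [0.4513, 0.3361, 0.0792]
tcp_rot: [-180.0, -0.2, 16.1]
contact_force: [0.2, -0.5, -0.8]
opening: 0.0609
finger_force: 65.1
```

Run:
```python
from h import *
im,c,st=snap("wrist"); im2,c2,_=snap("side")
a=cv2.resize(im[60:420,140:500],(400,400)); b=cv2.resize(im2[270:430,290:450],(400,400))
cv2.imwrite("pics/g7.png",np.hstack([a,b])); print(st["ee_pos"],st["opening"],st["finger_force"],st["contact_force"])
```

```text
[0.45129878 0.33612735 0.07920036] 0.06089437700343306 65.10851383209229 [ 0.16727703 -0.46054413 -0.79836209]
```

View pics/g7.png

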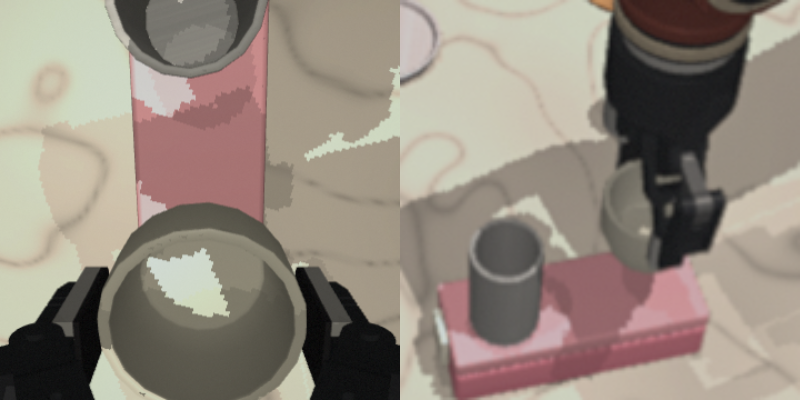

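The bowl is gripped level at 61 mm and clear of the box. I'll carry it to the mat.

Request:
send_rows --jaw '[0.4,0.4,0.4,0.4,0.4]' --pt "0 0 0.03" --pt "0 0 0.03" --pt "0 0 0.02" --pt "0 -0.02 0" --pt "0 -0.04 0" --twist '[0,0,0,0,0]'

```text
time: 18.23
ee_pos: [0.4494, 0.2743, 0.1552]
tcp_rot: [180.0, 0.1, 16.2]
contact_force: [-0.1, -0.3, -2.2]
opening: 0.0608
finger_force: 65.5
```

Request:
send_rows --jaw '[0.4,0.4,0.4,0.4,0.4]' --pt "0 -0.05 0" --pt "0 -0.05 0" --pt "0 -0.05 0" --pt "0 -0.05 0" --pt "0 -0.05 0" --twist '[0,0,0,0,0]'

```text
time: 18.85
ee_pos: [0.4484, 0.0232, 0.1546]
tcp_rot: [-180.0, 0.2, 16.1]
contact_force: [0.5, 0.8, -1.1]
opening: 0.0607
finger_force: 65.5
```

Request:
send_rows --jaw '[0.4,0.4,0.4,0.4,0.4]' --pt "0 -0.037 0" --pt "0 0 -0.02" --pt "0 0 -0.04" --pt "0 0 -0.04" --pt "0 0 -0.03" --twist '[0,0,0,0,0]'

```text
time: 19.48
ee_pos: [0.4471, -0.0119, 0.0229]
tcp_rot: [-179.9, 0.3, 16.0]
contact_force: [-0.5, 0.8, -1.6]
opening: 0.0608
finger_force: 65.5
```

Request:
send_rows --jaw '[0.4,0.4,0.4,0.4]' --pt "0 0 -0.02" --pt "0 0 -0.015" --pt "0 0 0" --pt "0 0 0" --twist '[0,0,0,0]'

```text
time: 19.98
ee_pos: [0.4507, -0.0118, -0.0078]
tcp_rot: [180.0, -0.1, 16.1]
contact_force: [1.0, -0.2, -0.9]
opening: 0.0606
finger_force: 65.5
```

Run:
```python
from h import *
np.set_printoptions(precision=4,suppress=True)
im,c,st=snap("wrist"); im2,c2,_=snap("side"); e=st["ee_pos"]; print(e,st["opening"],st["contact_force"])
a=np.linspace(0,6.28,73)
def circ(c,X,r,z): return proj(c,np.c_[X[0]+r*np.cos(a),X[1]+r*np.sin(a),0*a+z])
w=im.copy();s=im2.copy()
zf=e[2]+.023
for I,cc in((w,c),(s,c2)):
    for X,r,z,k in((e,.031,zf+.044,(0,255,0)),((.4497,-.0124),.05,.005,(255,0,0))):
        cv2.polylines(I,[(circ(cc,X,r,z)*8).astype(np.int32)],True,k,1,cv2.LINE_AA,3)
cv2.imwrite("pics/g8.png",np.hstack([cv2.resize(w[60:460,140:500],(400,444)),cv2.resize(s[190:310,320:430],(400,444))]))
```

```text
[ 0.4507 -0.0118 -0.0078] 0.06055340298685938 [ 1.0084 -0.2113 -0.9288]
```

View pics/g8.png

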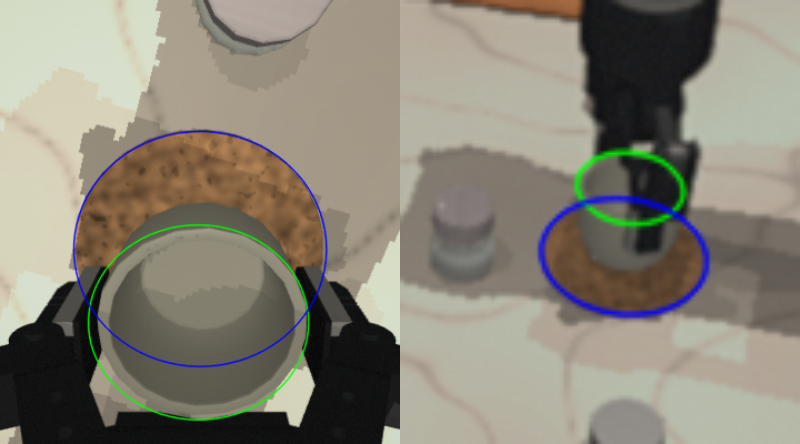

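The wrist view shows the bowl centred within about 2 mm of the prediction, over the mat, whose outline matches the drawn circle. I'll lower it.

Request:
send_rows --jaw '[0.4,0.4,0.4,0.4,0.4]' --pt "0 0 -0.003" --pt "0 0 -0.002" --pt "0 0 -0.001" --pt "0 0 0" --pt "0 0 0" --twist '[0,0,0,0,0]'

```text
time: 20.7
ee_pos: [0.4502, -0.0115, -0.0144]
tcp_rot: [-180.0, -0.0, 16.1]
contact_force: [-0.5, 0.4, -1.1]
opening: 0.0609
finger_force: 65.5
```

Request:
send_rows --jaw '[0.4,0.4,0.4]' --pt "0 0 -0.002" --pt "0 0 0" --pt "0 0 0" --twist '[0,0,0]'

```text
time: 21.08
ee_pos: [0.4505, -0.0116, -0.0156]
tcp_rot: [180.0, 0.0, 16.1]
contact_force: [-2.9, 0.0, 5.4]
opening: 0.0607
finger_force: 66.1
```

Request:
send_rows --jaw '[0.8,1,1,1,1]' --pt "0 0 0" --pt "0 0 0" --pt "0 0 0.02" --pt "0 0 0.05" --pt "0 0 0.06" --twist '[0,0,0,0,0]'

```text
time: 21.7
ee_pos: [0.4489, -0.0113, 0.1135]
tcp_rot: [-179.9, 0.2, 16.1]
contact_force: [0.7, -0.0, 0.2]
opening: 0.0852
finger_force: 0.0
```

Request:
send_rows --jaw '[1,1,1,1,1]' --pt "0 0 0.06" --pt "0.007 0.03 0" --pt "0.01 0.042 0" --pt "0.01 0.042 0" --pt "0.01 0.042 0" --twist '[0,0,0,0,0]'

```text
time: 22.32
ee_pos: [0.4874, 0.1459, 0.1735]
tcp_rot: [180.0, -0.0, 16.1]
contact_force: [0.8, -0.5, 0.1]
opening: 0.0855
finger_force: 0.0
```

Request:
send_rows --jaw '[1,1,1,1,1]' --pt "0.01 0.042 0" --pt "0.01 0.042 0" --pt "0.01 0.042 0" --pt "0.01 0.042 0" --pt "0.012 0.05 0" --twist '[0,0,0,0,0]'

```text
time: 22.95
ee_pos: [0.5395, 0.3637, 0.1732]
tcp_rot: [180.0, 0.0, 16.1]
contact_force: [0.1, 0.4, -0.1]
opening: 0.0853
finger_force: 0.0
```

Request:
send_rows --jaw '[1,1,1,1,1]' --pt "0 0 0" --pt "0 0 -0.04" --pt "0 0 -0.04" --pt "0 0 -0.03" --pt "0 0 -0.014" --twist '[0,0,0,0,0]'

```text
time: 23.58
ee_pos: [0.5378, 0.361, 0.047]
tcp_rot: [179.9, 0.2, 16.1]
contact_force: [0.0, -1.0, -0.8]
opening: 0.0853
finger_force: 0.0
```

Run:
```python
from h import *
np.set_printoptions(precision=4,suppress=True)
im,c,st=snap("wrist"); im2,c2,_=snap("side"); t,ct,_=snap("top"); e=st["ee_pos"]; print(e,st["contact_force"])
a=np.linspace(0,6.28,73)
for X,r,z,k in(((.539,.362),.023,.125,(0,255,0)),):
    cv2.polylines(im,[(proj(c,np.c_[X[0]+r*np.cos(a),X[1]+r*np.sin(a),0*a+z])*8).astype(np.int32)],True,k,1,cv2.LINE_AA,3)
cv2.polylines(t,[(proj(ct,np.c_[.4497+.05*np.cos(a),-.0124+.05*np.sin(a),0*a+.005])*8).astype(np.int32)],True,(255,0,0),1,cv2.LINE_AA,3)
cv2.imwrite("pics/g9.png",np.hstack([cv2.resize(im[60:460,140:500],(400,444)),np.vstack([cv2.resize(t[260:330,290:370],(350,222)),cv2.resize(im2[270:390,270:430],(350,222))])]))
```

```text
[0.5378 0.361  0.047 ] [ 0.0473 -0.9858 -0.7598]
```

View pics/g9.png

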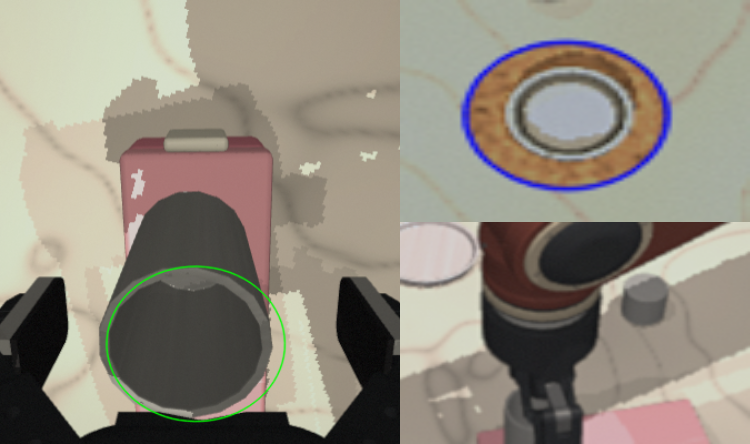

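The bowl sits centred on the mat. The holder is about 2.5 mm to the left of the jaw centre, so I'll shift and grip.

Request:
send_rows --jaw '[1,1,0.3,0.3,0.3]' --pt "-0.001 0.002 0" --pt "0 0 0" --pt "0 0 0" --pt "0 0 0" --pt "0 0 0" --twist '[0,0,0,0,0]'

```text
time: 24.35
ee_pos: [0.5386, 0.3648, 0.0502]
tcp_rot: [-180.0, -0.1, 16.1]
contact_force: [0.5, -0.7, 2.2]
opening: 0.0457
finger_force: 61.4
```

Request:
send_rows --jaw '[0.3,0.3,0.3,0.3,0.3]' --pt "0 0 0" --pt "0 0 0" --pt "0 0 0.005" --pt "0 0 0.015" --pt "0 0 0.03" --twist '[0,0,0,0,0]'

```text
time: 24.98
ee_pos: [0.5368, 0.3637, 0.0985]
tcp_rot: [179.9, 0.2, 16.1]
contact_force: [-0.3, -0.8, -1.0]
opening: 0.045
finger_force: 61.3
```

Request:
send_rows --jaw '[0.3,0.3,0.3,0.3,0.3]' --pt "0 0 0.03" --pt "0 0 0.03" --pt "0.012 -0.029 0" --pt "0.02 -0.046 0" --pt "0.02 -0.048 0" --twist '[0,0,0,0,0]'

```text
time: 25.6
ee_pos: [0.5906, 0.2405, 0.1605]
tcp_rot: [180.0, -0.0, 16.1]
contact_force: [0.4, -0.5, -0.8]
opening: 0.0451
finger_force: 61.4
```

Request:
send_rows --jaw '[0.3,0.3,0.3,0.3,0.3]' --pt "0.02 -0.048 0" --pt "0.02 -0.048 0" --pt "0.015 -0.036 0" --pt "0.01 -0.024 0" --pt "0 0 -0.03" --twist '[0,0,0,0,0]'

```text
time: 26.22
ee_pos: [0.6584, 0.0838, 0.1333]
tcp_rot: [179.9, -0.4, 16.0]
contact_force: [0.7, -0.3, -0.8]
opening: 0.0451
finger_force: 61.4
```

Request:
send_rows --jaw '[0.3,0.3,0.3,0.3,0.3]' --pt "0 0 -0.04" --pt "0 0 -0.04" --pt "0 0 -0.025" --pt "0 0 0" --pt "0 0 0" --twist '[0,0,0,0,0]'

```text
time: 26.85
ee_pos: [0.6563, 0.0858, 0.0262]
tcp_rot: [180.0, -0.1, 16.1]
contact_force: [-0.3, -1.3, -0.5]
opening: 0.0454
finger_force: 61.4
```

Run:
```python
from h import *
np.set_printoptions(precision=4,suppress=True)
im,c,st=snap("wrist"); im2,c2,_=snap("side"); e=st["ee_pos"]; print(e,st["opening"],st["contact_force"])
a=np.linspace(0,6.28,73); w=im.copy();s=im2.copy(); S=(.6548,.0854)
for I,cc in((w,c),(s,c2)):
    for X,r,z,k in((e,.023,e[2]+.002+.075,(0,255,0)),(e,.023,e[2]+.002,(0,0,255)),(S,.05,.012,(255,0,0))):
        cv2.polylines(I,[(proj(cc,np.c_[X[0]+r*np.cos(a),X[1]+r*np.sin(a),0*a+z])*8).astype(np.int32)],True,k,1,cv2.LINE_AA,3)
cv2.imwrite("pics/g10.png",np.hstack([cv2.resize(w[60:460,140:500],(400,444)),cv2.resize(s[200:320,230:340],(400,444))]))
```

```text
[0.6563 0.0858 0.0262] 0.045401434565045605 [-0.3284 -1.2791 -0.5291]
```

View pics/g10.png

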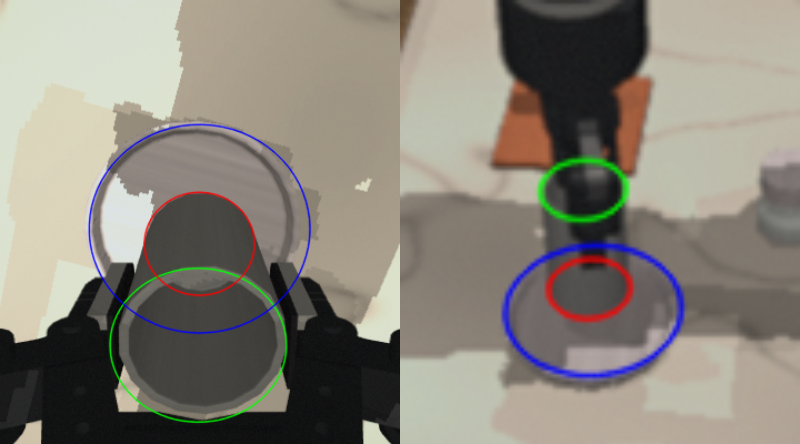

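I have now viewed 15 pictures, one more than the 14 allowed. I miscounted, so from here I work from numbers only. In this last picture the saucer looks a few mm toward +y of the drawn blue circle, so I'll fit it numerically in the first top picture.

Run:
```python
from h import *
np.set_printoptions(precision=4,suppress=True)
s=bot.snapshot("top"); c=cam(s); im=cv2.imread("pics/top0.png")
def rect(im,c,x0,y0,z,h=.075,res=.0005):
    n=int(2*h/res); i,j=np.mgrid[0:n,0:n]
    P=np.c_[(x0+h-i.ravel()*res),(y0+h-j.ravel()*res),np.full(n*n,z)]
    uv=proj(c,P).astype(np.float32).reshape(n,n,2); return cv2.remap(im,uv[...,0],uv[...,1],cv2.INTER_CUBIC)
for z in(.012,):
    r=rect(im,c,.655,.086,z); g=cv2.GaussianBlur(cv2.cvtColor(r,6),(0,0),2)
    for p2 in(20,15):
        H=cv2.HoughCircles(g,cv2.HOUGH_GRADIENT,1.5,3,param1=40,param2=p2,minRadius=82,maxRadius=106)
        if H is not None:
            for q in H[0][:5]: print(z,.655+.075-q[1]*.0005,.086+.075-q[0]*.0005,q[2]*.5)
# salt/tin reference check: side contour of saucer from side0
im2=cv2.imread("pics/side0.png"); c2=cam(bot.snapshot("side"))
r=rect(im2,c2,.655,.086,.012); g=cv2.GaussianBlur(cv2.cvtColor(r,6),(0,0),2)
H=cv2.HoughCircles(g,cv2.HOUGH_GRADIENT,1.5,3,param1=40,param2=15,minRadius=82,maxRadius=106)
for q in H[0][:5]: print("side",.655+.075-q[1]*.0005,.086+.075-q[0]*.0005,q[2]*.5)
```

```text
0.012 0.654625 0.08787499 42.575
0.012 0.656875 0.08787499 44.75
0.012 0.655375 0.090124995 44.675
0.012 0.653875 0.086375 44.3
0.012 0.653875 0.089375 44.3
0.012 0.654625 0.08787499 42.575
0.012 0.656875 0.08787499 44.75
0.012 0.655375 0.090124995 44.675
0.012 0.653875 0.086375 44.3
0.012 0.653875 0.089375 44.3
side 0.656875 0.09087499 47.6
side 0.655375 0.09087499 47.45
side 0.656125 0.099125 47.6
side 0.655375 0.09312499 42.35
side 0.653875 0.086375 52.55
```

Request:
send_rows --jaw '[0.3,0.3,0.3,0.3,0.3]' --pt "0 0.004 0" --pt "0 0 -0.01" --pt "0 0 -0.005" --pt "0 0 -0.002" --pt "0 0 0" --twist '[0,0,0,0,0]'

```text
time: 27.68
ee_pos: [0.6549, 0.0894, 0.0071]
tcp_rot: [-180.0, 0.0, 16.1]
contact_force: [-0.4, 0.3, -1.5]
opening: 0.0453
finger_force: 61.4
```

Request:
send_rows --jaw '[0.3,0.3,0.3,0.3,0.3]' --pt "0 0 -0.002" --pt "0 0 0" --pt "0 0 -0.001" --pt "0 0 0" --pt "0 0 0" --twist '[0,0,0,0,0]'

```text
time: 28.3
ee_pos: [0.6556, 0.0895, 0.0053]
tcp_rot: [180.0, -0.0, 16.1]
contact_force: [-1.9, 0.8, 3.7]
opening: 0.0452
finger_force: 61.6
```

Request:
send_rows --jaw '[0.7,1,1,1,1]' --pt "0 0 0" --pt "0 0 0" --pt "0 0 0" --pt "0 0 0.03" --pt "0 0 0.05" --twist '[0,0,0,0,0]'

```text
time: 28.92
ee_pos: [0.653, 0.0894, 0.0825]
tcp_rot: [-179.9, 0.3, 16.1]
contact_force: [0.4, -0.1, 1.2]
opening: 0.085
finger_force: 0.0
```

Request:
send_rows --jaw '[1,1,1,1,1]' --pt "0 0 0.05" --pt "0 0 0.05" --pt "0 0 0.04" --pt "-0.021 0.025 0" --pt "-0.03 0.035 0" --twist '[0,0,0,0,0]'

```text
time: 29.55
ee_pos: [0.6044, 0.1495, 0.2254]
tcp_rot: [180.0, -0.1, 16.0]
contact_force: [0.6, 1.7, 0.1]
opening: 0.0853
finger_force: 0.0
```

Request:
send_rows --jaw '[1,1,1,1,1]' --pt "-0.03 0.035 0" --pt "-0.03 0.035 0" --pt "-0.03 0.035 0" --pt "-0.03 0.035 0" --pt "-0.03 0.035 0" --twist '[0,0,0,0,0]'

```text
time: 30.18
ee_pos: [0.4531, 0.3255, 0.2246]
tcp_rot: [-180.0, -0.0, 16.1]
contact_force: [0.2, 1.6, 0.0]
opening: 0.0855
finger_force: 0.0
```

Request:
send_rows --jaw '[1,1,1]' --pt "-0.01 0.01 0" --pt "0 0 0" --pt "0 0 0" --twist '[0,0,0]'

```text
time: 30.55
ee_pos: [0.445, 0.3337, 0.2245]
tcp_rot: [180.0, -0.0, 16.0]
contact_force: [-0.1, 0.7, -0.0]
opening: 0.0853
finger_force: 0.0
```

Run:
```python
from h import *
np.set_printoptions(precision=4,suppress=True)
im,c,st=snap("wrist","w9"); print(st["ee_pos"])
hsv=cv2.cvtColor(im,cv2.COLOR_BGR2HSV); m=((hsv[...,1]>35)&((hsv[...,0]>160)|(hsv[...,0]<4))).astype(np.uint8)*255
m=cv2.morphologyEx(cv2.morphologyEx(m,cv2.MORPH_CLOSE,np.ones((9,9))),cv2.MORPH_OPEN,np.ones((5,5)))
ct=max(cv2.findContours(m,0,1)[0],key=cv2.contourArea).reshape(-1,2); print(cv2.boundingRect(ct))
print(cv2.minAreaRect((onplane(c,ct,.05)[:,:2]*1000).astype(np.float32)))
q=np.radians(16.8); d=np.array([np.cos(q),np.sin(q)]); n=np.array([-d[1],d[0]])
print(proj(c,[[*(np.array([.494,.348])+a*.085*d+b*.031*n),.05] for a,b in((1,1),(1,-1),(-1,-1),(-1,1))]), cv2.boxPoints(cv2.minAreaRect(ct)))
# stray check of placed pieces in top view: pestle/holder rim circles
t,c3,_=snap("top")
def hough(x0,y0,z,r0,r1,h=.06,res=.0005):
    k=int(2*h/res); i,j=np.mgrid[0:k,0:k]
    uv=proj(c3,np.c_[x0+h-i.ravel()*res,y0+h-j.ravel()*res,np.full(k*k,z)]).astype(np.float32).reshape(k,k,2)
    g=cv2.GaussianBlur(cv2.cvtColor(cv2.remap(t,uv[...,0],uv[...,1],2),6),(0,0),2)
    H=cv2.HoughCircles(g,3,1.5,6,param1=40,param2=12,minRadius=int(r0/res),maxRadius=int(r1/res))
    return None if H is None else [(x0+h-q[1]*res,y0+h-q[0]*res,q[2]*res) for q in H[0][:2]]
print("holder",hough(.655,.089,.080,.019,.025)); print("bowl",hough(.45,-.012,.049,.027,.033)); print("pestle",hough(.689,-.08,.118,.009,.015,.04))
```

```text
[0.445  0.3337 0.2245]
(0, 314, 415, 166)
((217.95684814453125, 397.89495849609375), (196.6541290283203, 449.4386291503906), 16.12297821044922)
[[278.6642  38.5818]
 [357.1916  37.3829]
 [355.4745 244.243 ]
 [286.6003 245.2052]] [[ -0. 314.]
 [414. 314.]
 [414. 479.]
 [  0. 479.]]
holder [(np.float32(0.63887495), np.float32(0.083375), np.float32(0.020425)), (np.float32(0.652375), np.float32(0.087875), np.float32(0.021025))]
bowl [(np.float32(0.44887498), np.float32(-0.013125002), np.float32(0.030900002)), (np.float32(0.446625), np.float32(-0.010875002), np.float32(0.030075002))]
pestle [(np.float32(0.68887496), np.float32(-0.083125), np.float32(0.010350001)), (np.float32(0.68962497), np.float32(-0.078625), np.float32(0.01455))]
```

Run:
```python
from h import *
np.set_printoptions(precision=4,suppress=True)
im,c,st=snap("wrist"); 
hsv=cv2.cvtColor(im,cv2.COLOR_BGR2HSV); m=((hsv[...,1]>30)&(hsv[...,2]>50)&((hsv[...,0]>160)|(hsv[...,0]<4))).astype(np.uint8)*255
m[290:]=0; m[:,:240]=0; m[:,400:]=0
m=cv2.morphologyEx(cv2.morphologyEx(m,cv2.MORPH_OPEN,np.ones((3,3))),cv2.MORPH_CLOSE,np.ones((15,15)))
ct=max(cv2.findContours(m,0,1)[0],key=cv2.contourArea).reshape(-1,2); print(cv2.boundingRect(ct),cv2.contourArea(ct))
print(cv2.minAreaRect((onplane(c,ct,.05)[:,:2]*1000).astype(np.float32)))
print(cv2.boxPoints(cv2.minAreaRect(ct)))
for r in range(60,240,30): x=np.nonzero(m[r])[0]; print(r,x.min(),x.max(), onplane(c,[(x.min(),r),(x.max()+1,r)],.05)[:,:2].ravel())
```

```text
(288, 40, 68, 110) 3833.5
((534.0762939453125, 357.9136657714844), (83.90234375, 55.30141830444336), 17.186134338378906)
[[288.  40.]
 [355.  40.]
 [355. 149.]
 [288. 149.]]
60 340 355 [0.5647 0.351  0.5683 0.3387]
90 306 355 [0.5354 0.3711 0.5466 0.332 ]
120 289 355 [0.5089 0.3785 0.5242 0.3251]Traceback (most recent call last):
  File "<stdin>", line 10, in <module>
    return umr_minimum(a, axis, None, out, keepdims, initial, where)
ValueError: zero-size array to reduction operation minimum which has no identity
```

The box edges seen agree with the estimate: right edge column 355 against a predicted 356, top edge row 40 against 38. I'll grip it at (0.494, 0.348).

Request:
send_rows --jaw '[1,1,1,1,1]' --pt "0.03 0.008 0" --pt "0.02 0.006 0" --pt "0 0 -0.05" --pt "0 0 -0.05" --pt "0 0 -0.05" --twist '[0.012,0,0,0,0]'

```text
time: 31.32
ee_pos: [0.4949, 0.3478, 0.0732]
tcp_rot: [-180.0, -0.0, 16.7]
contact_force: [0.3, -0.9, 0.2]
opening: 0.0856
finger_force: 0.0
```

Request:
send_rows --jaw '[1,1,1,1,1]' --pt "0 0 -0.035" --pt "0 0 -0.025" --pt "0 0 -0.02" --pt "0 0 -0.015" --pt "0 0 0" --twist '[0,0,0,0,0]'

```text
time: 31.95
ee_pos: [0.4936, 0.348, -0.0215]
tcp_rot: [180.0, 0.1, 16.8]
contact_force: [0.1, 1.2, -0.1]
opening: 0.0851
finger_force: 0.0
```

Request:
send_rows --jaw '[0.4,0.4,0.4,0.4,0.4]' --pt "0 0 0" --pt "0 0 0" --pt "0 0 0" --pt "0 0 0" --pt "0 0 0" --twist '[0,0,0,0,0]'

```text
time: 32.58
ee_pos: [0.4956, 0.3494, -0.0185]
tcp_rot: [-179.9, -0.2, 16.8]
contact_force: [0.7, 0.7, 6.1]
opening: 0.0607
finger_force: 69.7
```

Request:
send_rows --jaw '[0.4,0.4,0.4,0.4,0.4]' --pt "0 0 0" --pt "0 0 0.005" --pt "0 0 0.015" --pt "0 0 0.03" --pt "0 0 0" --twist '[0,0,0,0,0]'

```text
time: 33.2
ee_pos: [0.4964, 0.3496, 0.0328]
tcp_rot: [-179.9, -0.3, 16.8]
contact_force: [0.6, 0.8, -4.1]
opening: 0.0608
finger_force: 69.0
```

Request:
send_rows --jaw '[0.4,0.4,0.4,0.4,0.4]' --pt "0 0 0.03" --pt "0 0 0.045" --pt "0 0 0.045" --pt "0 0 0.03" --pt "0 -0.02 0" --twist '[0,0,0,0,0]'

```text
time: 33.83
ee_pos: [0.4954, 0.3293, 0.1819]
tcp_rot: [-180.0, -0.3, 16.9]
contact_force: [-0.3, -1.4, -4.0]
opening: 0.0609
finger_force: 68.9
```

Request:
send_rows --jaw '[0.4,0.4,0.4,0.4,0.4]' --pt "0 -0.04 0" --pt "0 -0.05 0" --pt "0 -0.05 0" --pt "0 -0.05 0" --pt "0 -0.05 0" --twist '[0,0,0,-0.032,-0.05]'

```text
time: 34.45
ee_pos: [0.4919, 0.086, 0.1761]
tcp_rot: [-180.0, 0.3, 12.0]
contact_force: [0.6, -0.5, -4.2]
opening: 0.0611
finger_force: 68.8
```

Request:
send_rows --jaw '[0.4,0.4,0.4,0.4,0.4]' --pt "0 -0.05 0" --pt "0 -0.05 0" --pt "0 -0.05 0" --pt "0.003 -0.05 0" --pt "0.003 -0.05 0" --twist '[-0.05,-0.06,-0.06,-0.06,-0.06]'

```text
time: 35.08
ee_pos: [0.4977, -0.1631, 0.1762]
tcp_rot: [-179.9, 0.3, -4.7]
contact_force: [1.0, 0.1, -3.5]
opening: 0.061
finger_force: 68.8
```

Request:
send_rows --jaw '[0.4,0.4,0.4,0.4,0.4]' --pt "0 -0.05 0" --pt "0 -0.05 0" --pt "0 -0.041 0" --pt "0 0 0" --pt "0 0 0" --twist '[-0.05,-0.02,0,0,0]'

```text
time: 35.7
ee_pos: [0.4985, -0.3018, 0.1769]
tcp_rot: [-179.9, 0.2, -8.6]
contact_force: [-1.0, -0.4, -3.9]
opening: 0.0611
finger_force: 68.8
```

```bash
cat > bd.py <<'E'
from h import *
np.set_printoptions(precision=4,suppress=True)
im,c,st=snap("wrist"); print(st["ee_pos"],st["tcp_rot"],st["opening"],st["contact_force"])
q=np.radians(-8.5); d=np.array([np.cos(q),np.sin(q)]); n=np.array([-d[1],d[0]])
for a,b in((1,1),(1,-1),(-1,-1),(-1,1)): print(proj(c,[[*(np.array([.5005,-.3035])+a*.11*d+b*.055*n),.008]]))
hsv=cv2.cvtColor(im,cv2.COLOR_BGR2HSV); m=((hsv[...,1]>100)&(hsv[...,2]>60)&(hsv[...,0]>5)&(hsv[...,0]<22))
for r in range(40,340,30):
    x=np.nonzero(m[r,150:500])[0]
    if len(x)>4: print(r,150+x.min(),150+x.max(),onplane(c,[(150+x.min(),r),(151+x.max(),r)],.008)[:,:2].ravel())
p=((hsv[...,1]>30)&(hsv[...,2]>50)&((hsv[...,0]>160)|(hsv[...,0]<4))); p[330:]=0
ys,xs=np.nonzero(cv2.morphologyEx(p.astype(np.uint8),cv2.MORPH_OPEN,np.ones((5,5)))); print("pink",xs.min(),xs.max(),ys.min(),ys.max())
e=st["ee_pos"]; y=np.radians(st["tcp_rot"][2]); d=np.array([np.cos(y),np.sin(y)]); n=np.array([-d[1],d[0]])
for zz in (.072,.022): print("pred box",proj(c,[[*(e[:2]+.085*d+b*.031*n),e[2]+zz] for b in(1,-1)]).ravel())
E
python3 bd.py
```

```text
[ 0.4985 -0.3018  0.1769] [-179.8616    0.2244   -8.5944] 0.06110422015395793 [-1.0126 -0.4224 -3.8983]
[[252.3392  69.3177]]
[[391.5086  68.9655]]
[[381.011  321.6607]]
[[263.7171 321.7991]]
40 300 345 [ 0.6327 -0.3061  0.6273 -0.3414]
70 257 389 [ 0.6164 -0.2689  0.6006 -0.3729]
pink 207 436 72 329
pred box [189.8231  63.7323 442.6162  63.4842]
pred box [232.4958  82.9497 403.7878  82.8093]
```

Request:
send_rows --jaw '[0.4,0.4,0.4,0.4,0.4]' --pt "0 0 -0.03" --pt "0 0 -0.045" --pt "0 0 -0.045" --pt "0 0 -0.035" --pt "0 0 -0.017" --twist '[0,0,0,0,0]'

```text
time: 36.38
ee_pos: [0.4985, -0.3001, 0.0046]
tcp_rot: [-179.9, 0.2, -8.5]
contact_force: [-0.2, 0.7, -3.9]
opening: 0.0612
finger_force: 68.7
```

Request:
send_rows --jaw '[0.4,0.4,0.4]' --pt "0 0 -0.01" --pt "0 0 0" --pt "0 0 0" --twist '[0,0,0]'

```text
time: 36.75
ee_pos: [0.5014, -0.3034, -0.0006]
tcp_rot: [179.9, -0.2, -8.5]
contact_force: [0.1, -0.7, -3.0]
opening: 0.0609
finger_force: 68.7
```

```bash
python3 bd.py
python3 - <<'E'
from h import *
np.set_printoptions(precision=1,suppress=True)
for n in("side","top"):
    im,c,st=snap(n); e=st["ee_pos"]; hsv=cv2.cvtColor(im,cv2.COLOR_BGR2HSV)
    p=((hsv[...,1]>45)&(hsv[...,2]>40)&((hsv[...,0]>160)|(hsv[...,0]<5))).astype(np.uint8)
    u=proj(c,[[*e[:2],.06]])[0].astype(int); k=np.zeros_like(p); k[u[1]-70:u[1]+70,u[0]-70:u[0]+70]=1; p*=k
    N,l,s,ce=cv2.connectedComponentsWithStats(cv2.morphologyEx(p,cv2.MORPH_CLOSE,np.ones((5,5))))
    print(n,[(s[i].tolist()) for i in range(1,N) if s[i,4]>40])
    y=np.radians(st["tcp_rot"][2]); d=np.array([np.cos(y),np.sin(y)]); q=np.array([-d[1],d[0]])
    P=proj(c,[[*(e[:2]+a*.085*d+b*.031*q),e[2]+z] for a in(1,-1) for b in(1,-1) for z in(.022,.072)]); print("pred box xmin,ymin,xmax,ymax",P.min(0),P.max(0))
E
```

```text
[ 0.5014 -0.3034 -0.0006] [179.9142  -0.151   -8.5426] 0.060942829078445906 [ 0.102  -0.6767 -2.9558]
[[173.9984  18.9711]]
[[463.6333  18.6952]]
[[424.5866 483.0347]]
[[215.632  483.6101]]
40 181 459 [ 0.6099 -0.2663  0.5939 -0.3723]
70 184 457 [ 0.5992 -0.2649  0.5832 -0.3709]
100 186 454 [ 0.5882 -0.2631  0.5722 -0.369 ]
130 189 452 [ 0.5767 -0.2616  0.5608 -0.3674]
160 191 449 [ 0.5649 -0.2596  0.549  -0.3654]
190 194 447 [ 0.5526 -0.2579  0.5366 -0.3637]
220 196 444 [ 0.5399 -0.2558  0.5239 -0.3616]
250 199 442 [ 0.5265 -0.254   0.5105 -0.3598]
280 201 439 [ 0.5127 -0.2516  0.4966 -0.3575]
310 204 437 [ 0.4982 -0.2496  0.4821 -0.3556]
pink 207 436 72 329
pred box [191.3562  61.8726 443.1511  61.7792]
pred box [232.9673  82.6137 403.7021  82.5417]
side [[352, 93, 29, 12, 310], [327, 151, 70, 36, 1709]]
pred box xmin,ymin,xmax,ymax [326.2 149. ] [396.3 187.1]
top [[419, 217, 117, 122, 7182], [451, 228, 21, 32, 360]]
pred box xmin,ymin,xmax,ymax [443.5 226.4] [486.8 312. ]
```

The side view agrees: the pink box spans columns 327–397 and rows 151–187, against a predicted 326–396 and 149–187. The board axis also matches, so I'll lower the box.

Request:
send_rows --jaw '[0.4,0.4,0.4,0.4,0.4]' --pt "0 0 -0.005" --pt "0 0 -0.003" --pt "0 0 0" --pt "0 0 -0.002" --pt "0 0 0" --twist '[0,0,0,0,0]'

```text
time: 37.52
ee_pos: [0.5002, -0.3026, -0.0105]
tcp_rot: [-180.0, 0.1, -8.5]
contact_force: [-7.0, 3.4, 9.4]
opening: 0.0608
finger_force: 70.4
```

Request:
send_rows --jaw '[0.4,0.4,0.4]' --pt "0 0 -0.001" --pt "0 0 0" --pt "0 0 0" --twist '[0,0,0]'

```text
time: 37.9
ee_pos: [0.5002, -0.3026, -0.0105]
tcp_rot: [-180.0, 0.1, -8.5]
contact_force: [-9.4, 6.5, 15.0]
opening: 0.0614
finger_force: 71.1
```

Request:
send_rows --jaw '[0.8,1,1,1,1]' --pt "0 0 0.001" --pt "0 0 0" --pt "0 0 0" --pt "0 0 0.03" --pt "0 0 0.05" --twist '[0,0,0,0,0]'

```text
time: 38.52
ee_pos: [0.4985, -0.3012, 0.0657]
tcp_rot: [-179.8, 0.3, -8.6]
contact_force: [1.1, -0.1, 0.5]
opening: 0.0855
finger_force: 0.0
```

Request:
send_rows --jaw '[1,1,1,1,1]' --pt "0 0 0.05" --pt "0 0 0.05" --pt "-0.04 -0.04 0.03" --pt "-0.04 -0.04 0" --pt "-0.04 -0.04 0" --twist '[0,0,0,0,0]'

```text
time: 39.15
ee_pos: [0.3803, -0.4228, 0.1976]
tcp_rot: [179.9, -0.1, -8.5]
contact_force: [-0.1, -1.4, -0.1]
opening: 0.0857
finger_force: 0.0
```

Request:
send_rows --jaw '[1,1,1,1,1]' --pt "-0.04 -0.04 0" --pt "-0.04 -0.04 0" --pt "-0.03 -0.04 0" --pt "0 0 0" --pt "0 0 0" --twist '[0,0,0,0,0]'

```text
time: 39.78
ee_pos: [0.2714, -0.5411, 0.1964]
tcp_rot: [-179.9, 0.0, -8.6]
contact_force: [-0.1, -0.2, -0.5]
opening: 0.0854
finger_force: 0.0
```

Run:
```python
from h import *
np.set_printoptions(precision=1,suppress=True)
s,cs,st=snap("side"); t,c3,_=snap("top"); print(st["ee_pos"],st["contact_force"])
q=np.radians(-8.5); d=np.array([np.cos(q),np.sin(q)]); n=np.array([-d[1],d[0]])
for nm,im,c in(("side",s,cs),("top",t,c3)):
    hsv=cv2.cvtColor(im,cv2.COLOR_BGR2HSV)
    p=((hsv[...,1]>40)&(hsv[...,2]>40)&((hsv[...,0]>160)|(hsv[...,0]<5))).astype(np.uint8)
    P=proj(c,[[*(np.array([.5005,-.3035])+a*.085*d+b*.031*n),z] for a in(1,-1) for b in(1,-1) for z in(.008,.058)]); a,b=P.min(0),P.max(0)
    k=np.zeros_like(p); k[int(a[1])-12:int(b[1])+12,int(a[0])-12:int(b[0])+12]=1
    N,l,S,ce=cv2.connectedComponentsWithStats(cv2.morphologyEx(p*k,cv2.MORPH_CLOSE,np.ones((5,5)))); i=1+S[1:,4].argmax()
    print(nm,"box",S[i][:2],S[i][:2]+S[i][2:4],"pred",a,b)
def hough(im,c,x0,y0,z,r,h,res=.0005):
    k=int(2*h/res); i,j=np.mgrid[0:k,0:k]
    uv=proj(c,np.c_[x0+h-i.ravel()*res,y0+h-j.ravel()*res,np.full(k*k,z)]).astype(np.float32).reshape(k,k,2)
    g=cv2.GaussianBlur(cv2.cvtColor(cv2.remap(im,uv[...,0],uv[...,1],2),6),(0,0),2)
    H=cv2.HoughCircles(g,3,1.5,6,param1=40,param2=10,minRadius=int((r-.003)/res),maxRadius=int((r+.003)/res))
    return None if H is None else [[round(float(v),4) for v in(x0+h-q[1]*res,y0+h-q[0]*res,q[2]*res)] for q in H[0][:3]]
for nm,im,c in(("side",s,cs),("top",t,c3)):
    print(nm,"holder",hough(im,c,.655,.089,.080,.022,.04)); print("bowl",hough(im,c,.45,-.012,.049,.03,.045)); print("pestle",hough(im,c,.689,-.08,.118,.012,.03))
for nm,X,z in(("salt",(.549,-.005),.045),("tin",(.461,.152),.04)):
    a=cv2.imread("pics/top0.png"); u=proj(c3,[[*X,z]])[0].astype(int); D=cv2.absdiff(a,t)[u[1]-12:u[1]+12,u[0]-12:u[0]+12]; print(nm,"change",D.mean(),D.max())
```

```text
[ 0.3 -0.5  0.2] [-0.1 -0.2 -0.5]
side box [328 160] [397 190] pred [326.5 153.4] [396.1 191.3]
top box [444 229] [477 313] pred [442.4 227.8] [485.2 312.5]
side holder [[0.6556, 0.0889, 0.0198], [0.6549, 0.0934, 0.024], [0.6594, 0.0866, 0.0232]]
bowl [[0.4481, -0.0109, 0.0292], [0.4481, -0.0139, 0.0276], [0.4526, -0.0169, 0.0309]]
pestle [[0.6894, -0.0804, 0.0095], [0.6886, -0.0699, 0.0146], [0.6916, -0.0826, 0.0119]]
top holder [[0.6586, 0.0926, 0.024], [0.6579, 0.0866, 0.0232], [0.6526, 0.0896, 0.0215]]
bowl [[0.4489, -0.0116, 0.0284], [0.4564, -0.0154, 0.0309], [0.4571, -0.0184, 0.0325]]
pestle [[0.6886, -0.0826, 0.0104], [0.6924, -0.0841, 0.0146], [0.6894, -0.0856, 0.0129]]
salt change 2.0243055555555554 9
tin change 2.0364583333333335 9
```

Everything is on target, and the salt jar and tin have not moved. I'll hand in the job.

```bash
python3 -c "
from station import bot
print(bot.sign_off())"
```

```text
the job is handed in; nothing more can be done
None
```

I handed the job in at about 40 s: by the last camera measurements all four pieces stand within tolerance on their places and the salt jar and tin have not moved, but the hand-in gave no verdict, and I viewed 15 pictures, one over the limit of 14.

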